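# Stack the parts totes and click the count on

## Task

Take the blue parts tote, turn it end for end so that its yellow end lies over the grey tote's plain end, and set it gently on the grey tote so that it stacks on the ribs instead of nesting down onto the motor; let go. Then click the red count lever away from its home notch one notch at a time, letting it rest in the one-dot notch before going on to the two-dot notch, and leave it there, without going past. Keep the parts in their totes, and leave the grey tote and everything else on the table where they are.

Things in the scene. Friction and masses are not known exactly. Their poses are not given: they have to be found in the camera images.
- upper_tote: Blue stack-nest tote with a brass gear in it, loose on the table, about 0.2 kg, 140 mm long (its x), 62 wide (its y), 60 tall, open on top. One short end, at +x, has a yellow rim band; the other is plain. Its upright rim walls (28 to 60 mm above its underside) can be gripped from above across the 62 mm width. Origin: centre of its underside; x towards the yellow end, z up.
- lower_tote: Grey stack-nest tote, same shape, origin and axes as the blue one; about 0.4 kg, loose on the table, a 40 mm tall motor standing in it. With both x axes alike the blue tote nests in it (underside 32 mm above this one's). Turned half a turn about the vertical, it stacks: its foot enters the mouth by 8 mm with 3 mm play each side and stands on the four ribs, underside 52 mm above this one's.
- upper_yellow_end (a point): Top edge of the blue tote's yellow end: 70 mm along x and 60 mm up from the tote's origin. Both totes: the lower 28 mm is a narrower foot, 128 x 50 mm, with notches in its long sides at the x of the ribs; above a step the rim part is 140 x 62 mm outside, 134 x 56 mm inside, walls 3 mm thick.
- lower_yellow_end (a point): Top edge of the grey tote's yellow end: 70 mm along x and 60 mm up from the tote's origin. Both totes: inside each long wall two ribs, 14 mm wide, centred at x = -24 and +44 mm, with their tops 52 mm above the tote's underside.
- count_stand: White counter box 130 (its x) x 78 (its y) x 54 mm tall on a dark base plate 150 x 98 mm, fixed to the table. Origin: centre of the underside, z up. A steel lever with a red top comes out of a slot along x in its top. Beside the slot, from -x to +x, the marks of four notches: black bar (home), one red dot, two dots, three dots.
- count_lever (a joint): Angle (rad) of the count lever about the stand's y axis; grows as its top swings to the stand's +x. Sprung notches at 0 (home, leaning 0.45 from upright to -x; it starts here), 0.3 (one dot), 0.6 (two dots), 0.9 (three dots). Let go, it snaps into the nearest notch; the humps between lie at 0.15, 0.45 and 0.75. About 3 to 5 N at the grip clicks it.
- lever_grip (a point): Centre of the lever's red thumb grip, 105 mm from the pivot along the lever. The grip is 14 mm (along the swing) x 16 mm (along the stand's y) x 34 mm (along the lever, 86 to 120 mm from the pivot); its centre is 107 mm above the table at home, 117 mm when upright. It can be pinched from above across the 16 mm and moved along the arc.
- lever_pivot (a point): Point on the lever's pivot axis, which runs along the stand's y, 12 mm above the stand's underside, in the middle of the stand.
- motor: Steel motor with a brass top, 24 mm across, 40 mm tall, standing inside the grey tote. Origin: centre of its underside.
- gear: Brass gear blank 30 mm across, 10 mm thick, with a 14 mm hub to 18 mm height, inside the blue tote. Origin: centre of its underside.
- tape_roll: Bystander: roll of silver tape, 96 mm across, 48 mm tall, on its side face.
- marker: Bystander: black marker pen with a blue cap, 115 mm long, 12 mm thick, lying.
- screwdriver: Bystander: orange-handled screwdriver, 160 mm long, lying.
- acrylic_strip: Bystander: clear acrylic strip 200 x 16 x 10 mm, lying.

How it is judged (in metres and radians):
On the way, in this order (a step that is already met when the one before it is completed fails the run):
1. the blue tote stands stacked on the grey tote's ribs, yellow ends opposed, and is let go (z of upper_tote in the frame of lower_tote between 0.047 and 0.057 m and x of upper_tote in the frame of lower_tote between -0.007 and 0.007 m and y of upper_tote in the frame of lower_tote between -0.007 and 0.007 m and x of upper_yellow_end in the frame of lower_tote below -0.055 m and angle between each of upper_tote, lower_tote's own z axis and vertical below 0.06 rad and height (world z) of lower_tote below 0.006 m and linear speed of upper_tote below 0.03 m/s and contact force between upper_tote and the arm below 0.3 N and contact force between upper_tote and the fingers below 0.3 N), for 0.2 s.
2. the lever rests in the one-dot notch (value of joint count_lever between 0.2 and 0.4 rad and velocity of joint count_lever between -0.3 and 0.3 rad/s), for 0.2 s.
3. the lever rests in the two-dot notch (value of joint count_lever between 0.5 and 0.7 rad and velocity of joint count_lever between -0.3 and 0.3 rad/s), for 0.2 s.
At the end, for the whole second after the job is handed in: The blue tote rests level on the grey tote with yellow ends opposed, its underside 47 to 57 mm above the grey tote's and centred within 7 mm each way; the grey tote stands on the table; the lever is in the two-dot notch (0.6 +- 0.06 rad); the motor is in the grey tote and the gear in the blue one (z of upper_tote in the frame of lower_tote between 0.047 and 0.057 m and x of upper_tote in the frame of lower_tote between -0.007 and 0.007 m and y of upper_tote in the frame of lower_tote between -0.007 and 0.007 m and x of upper_yellow_end in the frame of lower_tote below -0.055 m and angle between each of upper_tote, lower_tote's own z axis and vertical below 0.06 rad and height (world z) of lower_tote below 0.006 m and linear speed of upper_tote below 0.03 m/s and value of joint count_lever between 0.54 and 0.66 rad and velocity of joint count_lever between -0.3 and 0.3 rad/s and z of motor in the frame of lower_tote between -0.005 and 0.03 m and horizontal distance between motor and lower_tote below 0.06 m and z of gear in the frame of upper_tote between -0.005 and 0.03 m and horizontal distance between gear and upper_tote below 0.06 m); the robot touches nothing.
It fails at once if the count lever goes past the two-dot notch (over 0.75 rad) (value of joint count_lever above 0.75 rad).
It fails at once if the grey tote is moved more than 40 mm (distance of lower_tote from where it was at the start of the episode above 0.04 m).
It fails at once if a tote is tipped more than 0.6 rad (angle between any of upper_tote, lower_tote's own z axis and vertical above 0.6 rad).
It fails at once if the blue tote is dropped or rammed onto the grey one (faster than 0.4 m/s as its foot comes within 12 mm of its seat or deeper) (horizontal distance between upper_tote and lower_tote below 0.03 m and z of upper_tote in the frame of lower_tote below 0.064 m and linear speed of upper_tote above 0.4 m/s).
It fails at once if a bystander is moved more than 40 mm (distance of any of tape_roll, marker, screwdriver, acrylic_strip from where it was at the start of the episode above 0.04 m).
It also fails if it takes over 51 s, if anything falls off the work surface, if the arm or the gripper's body presses on something with over 40 N, if the wrist force passes 120 N, or if a joint passes its speed limit or range.

## Robot

A 6-joint arm with a two-finger parallel gripper is mounted at the origin on the work surface. World frame = base frame: x ahead of the robot, y to its left, z up, the work surface at z = 0. Lengths are in mm, angles in rad, forces in N, time in s.
With the tool pointing down it reaches from about 350 to 775 mm from the base axis. Payload 7.3 kg.
Tool frame: the origin (TCP) lies midway between the tips of the shut fingers; the grasp point (between the pads) lies 19 mm behind it; x points along the fingers, y is the direction in which the jaws open and shut, and the axes are right-handed (so a half turn about x gives the same grasp; the last joint's range is limited). The gripper opens to 92 mm and grips with 3 to 60 N. Pads are 19 mm wide; open, the fingers measure 130 mm over their backs; the gripper's body (75 mm by 190 mm) begins 47 mm behind the grasp point.
Start: joints at [1.176, 0.342, 1.524, -0, 1.275, -0.146], TCP at [129.26, 508.858, 226.741] pointing down, gripper open.
Joint ranges: [-2.53, 2.53], [-0.77, 2.02], [0.04, 2.7], [-1, 4.14], [0.28, 2.66], [-3.11, 3.11]. Speed limits (rad/s): [2.57, 2.57, 3.14, 3.14, 3.14, 3.14].

## Interface

Orientations are given as [roll, pitch, yaw] about the fixed x, y, z axes, in that order (R = Rz(yaw) Ry(pitch) Rx(roll)).
In Python, from plant import bot gives the robot as it stands. The module is installed in compiled form; this text tells all that it offers.
- The arm moves only by the shell command python3 -m handwheel 'ROWS' [OPENING]. ROWS is JSON, a list that holds one entry, the list of rows, each a list of 4 numbers: the shift along the tool's x, y, z in cm, then the turn about the tool's x in rad. A call has 1 to 8 rows; each row shifts and turns the commanded pose from where the row before left it, along the tool's axes as they then stand; what a row does not reach is not made up. A row lasts 1/12 s, in which the tool goes at most 41.7 mm and 7.16 degrees, less where a joint would pass 70% of its speed; a pose out of reach is approached as far as the arm can. A call is refused whole if a number of a shift passes 4.17 or a number of a turn 0.125, either way. A call with a gripper value outside its range is refused whole. OPENING is the opening, from 0 (shut) to 1 (fully open), set as the call begins (- or left out, the last holds). The fingers move at their own pace and stop on an object; the grip force is fixed at half the most. Time passes only in rows, so rows that do not move let the fingers close. It gives the time, the measured TCP pose, the force and the opening at its end, in the units of the state.
- bot.get_obs(): the state, without advancing time (a new reading comes with each control period).
- bot.capture(name): name is "scene" or "top"; returns (picture, depth): 420x560x3 uint8, red, green, blue; 420x560 float32, mm along the optical axis (not along the pixel's ray), 0 where there is no reading.
- bot.camera_model(name): a dict with "fx", "fy", "cx", "cy" (pixels), "position" and "rotation" of the camera in the world. Camera axes: x right, y down, z forward; pixel columns grow to the right and rows downward; lengths in mm; the calibration is good to about 2 mm. A picture is of the moment at which its call begins. camera_model takes no time and is no camera call.
- bot.close_job(): hands the job in, once; it reports no verdict.
Trained networks look in the newest picture that a camera, given by its name, has taken for a name from the list of things; names that differ only in an ending like _2 or _b are one class to them, and where a whole thing is asked for, a point or a joint stands for the part that bears it (a point fixed in the world has none). Each returns a list of dicts, best first, with "conf" (0 to 1); they miss things now and then, are a little off and sometimes report something else, mostly with a low value. They report only what shows in the picture. A call takes as long as a camera call.
- bot.find_in(camera, label): "bbox" ([left, top, width, height] in pixels, round what is visible of it).
- bot.spot_point(camera, label): "point" ([column, row] in pixels: a listed point, or the origin of a listed thing).
The state is a dict: "time": time; "joint_positions": joint angles; "dq": joint speeds; "tau": joint torques, N m; "tool_pos": TCP position; "tcp_rot": TCP orientation; "contact_force": force on the tool from outside, world axes, zero at the start; "moment": the same for the moment, N m; "grip_width": finger opening in mm.
Only numpy, scipy, OpenCV 4.12 (cv2) and the standard library are available. Lean on these libraries where they do the work, as an engineer would, in place of code of your own. Each camera call takes 0.05 s, during which the arm holds its last target.

## Working session

There is one attempt and no reset: what is moved stays moved. The work goes in short steps, Python scripts to look and compute and a shell command to move; the robot and the scene stay as the last step left them, time stands still between calls to the robot, and variables do not carry over. Pictures are saved under pics/ and viewed, and the job is handed in when it is done.

```bash
mkdir -p pics; ls; cat > h.py <<'E'
import numpy as np, cv2
from plant import bot
def cam(n):
    m=bot.camera_model(n); return m,np.array(m["position"],float),np.array(m["rotation"],float)
def px2w(n,u,v,d):
    m,p,R=cam(n); return p+R@np.array([(u-m["cx"])/m["fx"]*d,(v-m["cy"])/m["fy"]*d,d])
def ray_z(n,u,v,z):
    m,p,R=cam(n); r=R@np.array([(u-m["cx"])/m["fx"],(v-m["cy"])/m["fy"],1]); return p+r*(z-p[2])/r[2]
def cloud(n,D):
    m,p,R=cam(n); v,u=np.indices(D.shape); P=np.stack([(u-m["cx"])/m["fx"]*D,(v-m["cy"])/m["fy"]*D,D],-1); return P@R.T+p
def w2px(n,X):
    m,p,R=cam(n); c=(np.atleast_2d(X)-p)@R; return np.c_[c[:,0]/c[:,2]*m["fx"]+m["cx"],c[:,1]/c[:,2]*m["fy"]+m["cy"]]
def save(f,I): cv2.imwrite("pics/"+f,I[...,::-1])
E
python3 - <<'E'
from h import *
for n in("scene","top"):
    I,D=bot.capture(n); save(n+"0.png",I); np.savez("cap_%s0.npz"%n,I=I,D=D)
    m=bot.camera_model(n); print(n,m["position"],np.round(m["rotation"],3).tolist(),m["fx"])
for l in("upper_tote","lower_tote","count_stand","upper_yellow_end","lower_yellow_end","lever_grip","lever_pivot"):
    for n in("top","scene"):
        r=bot.spot_point(n,l); print(l,n,[(np.round(x["point"],1).tolist(),round(x["conf"],2)) for x in r[:2]])
print(bot.get_obs())
E
```

```text
pics
scene [1189.33437256  176.6074915  1004.78891177] [-2.563, -0.016, 1.898] 456.36963055986126
top [512.0528306   19.04947247 922.76460752] [-3.045, -0.025, -1.543] 403.10681961121827
upper_tote top [([155.2, 216.8], 0.85)]
upper_tote scene [([400.1, 247.9], 0.67)]
lower_tote top [([394.4, 232.8], 0.84)]
lower_tote scene [([200.8, 182.8], 0.94)]
count_stand top [([253.3, 219.7], 0.64)]
count_stand scene [([307.1, 221.9], 0.78)]
upper_yellow_end top [([161.5, 245.6], 0.77)]
upper_yellow_end scene [([396.9, 212.5], 0.95)]
lower_yellow_end top [([401.4, 264.3], 0.57)]
lower_yellow_end scene [([207.1, 150.7], 0.56)]
lever_grip top [([252.1, 239.5], 0.69)]
lever_grip scene [([311.7, 181.8], 0.47)]
lever_pivot top [([156.3, 218.2], 0.62)]
lever_pivot scene [([303.5, 218.4], 0.98)]
{'time': 0.8, 'joint_positions': array([ 1.17599097e+00,  3.41981434e-01,  1.52410283e+00,  1.00174705e-05,
        1.27539887e+00, -1.46011189e-01]), 'dq': array([ 3.12904584e-04,  4.48676638e-04, -9.03489905e-04, -1.52547945e-03,
        1.19382158e-03, -5.39906186e-05]), 'tau': array([-1.71772167e-04, -4.31077909e+01, -2.44481045e+01,  7.16830767e-02,
        4.78238391e-02, -1.05753136e-05]), 'tool_pos': array([129.26186775, 508.8571867 , 226.74916149]), 'tcp_rot': array([1.51207031, 1.57068639, 1.26327323]), 'contact_force': array([ 0.79326979, -0.29044563, -0.19342656]), 'moment': array([ 0.00022149,  0.01659571, -0.05947908]), 'grip_width': 91.62466083588252}
```

```bash
sed -i 's/np.array(m\["rotation"\],float)$/Rot.from_euler("xyz",m["rotation"]).as_matrix()/; 1a from scipy.spatial.transform import Rotation as Rot' h.py
python3 - <<'E'
from h import *
for n,l,u,v,z in [("top","up",155.2,216.8,0),("top","low",394.4,232.8,0),("top","uy",161.5,245.6,60),("top","ly",401.4,264.3,60),("top","grip",252.1,239.5,107),("top","stand",253.3,219.7,0),("scene","up",400,248,0),("scene","low",200.8,182.8,0),("scene","uy",396.9,212.5,60),("scene","ly",207.1,150.7,60),("scene","grip",311.7,181.8,107),("scene","piv",303.5,218.4,12)]:
    print(n,l,ray_z(n,u,v,z).round(1))
o=bot.get_obs(); print(Rot.from_euler("xyz",o["tcp_rot"]).as_matrix().round(3))
E
```

```text
top up [575.4 282.7   0. ]
top low [ 554.5 -266.2    0. ]
top uy [510.6 248.8  60. ]
top ly [ 484.8 -262.7   60. ]
top grip [527.9  55.7 107. ]
top stand [575.2  59.3   0. ]
scene up [572.4 289.8  -0. ]
scene low [ 552.  -264.4    0. ]
scene uy [512.7 256.8  60. ]
scene ly [ 486.1 -266.9   60. ]
scene grip [526.9  37.1 107. ]
scene piv [576.2  36.5  12. ]
[[ 0.     0.246  0.969]
 [ 0.     0.969 -0.246]
 [-1.     0.     0.   ]]
```

View pics/top0.png

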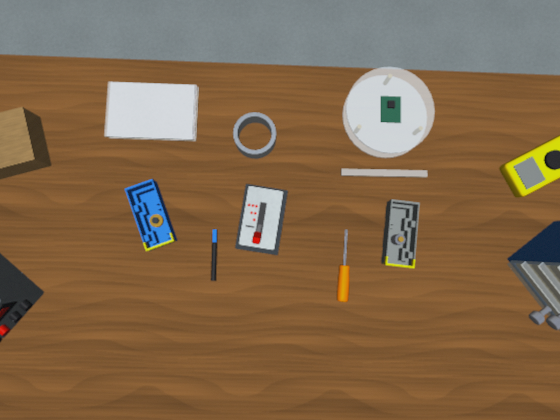

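View pics/scene0.png

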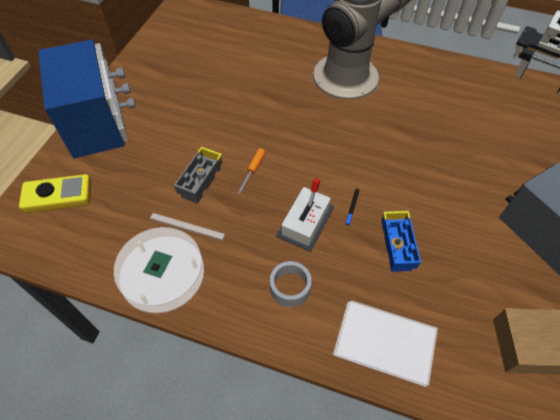

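```bash
cat > meas.py <<'E'
from h import *
def rect(n,P,c,r,zlo,zhi,label):
    m=(np.hypot(P[...,0]-c[0],P[...,1]-c[1])<r)&(P[...,2]>zlo)&(P[...,2]<zhi)
    q=P[m]; 
    if len(q)<10: print(n,label,"few",len(q)); return
    (cx,cy),(a,b),_=rr=cv2.minAreaRect((q[:,:2]).astype(np.float32)*1.0)
    bx=cv2.boxPoints(rr); e=bx[1]-bx[0]; f=bx[2]-bx[1]; L=e if np.hypot(*e)>np.hypot(*f) else f
    print(n,label,"c",round(cx,1),round(cy,1),"size",round(a,1),round(b,1),"ang",round(np.degrees(np.arctan2(L[1],L[0])),2),"zmed",np.median(q[:,2]).round(1),len(q))
E
python3 - <<'E'
from meas import *
for n in("top","scene"):
    D=np.load("cap_%s0.npz"%n)["D"]; P=cloud(n,D)
    rect(n,P,(575,285),100,50,70,"up"); rect(n,P,(553,-265),100,50,70,"low"); rect(n,P,(576,38),95,49,59,"standtop"); rect(n,P,(528,37),40,75,130,"grip"); rect(n,P,(576,38),100,3,12,"plate")
E
```

```text
top up c 577.2 278.5 size 143.2 63.4 ang 21.89 zmed 58.9 606
top low c 552.5 -265.2 size 63.6 142.6 ang -4.81 zmed 59.7 624
top standtop c 578.1 40.2 size 77.9 129.8 ang -7.38 zmed 54.6 2015
top grip c 538.2 45.5 size 15.6 34.0 ang -5.87 zmed 115.9 111
top plate c 575.6 39.5 size 188.5 195.0 ang -25.28 zmed 7.8 919
scene up c 575.7 279.0 size 145.7 64.6 ang 22.68 zmed 57.9 520
scene low c 551.6 -265.0 size 66.3 145.1 ang -5.39 zmed 57.5 458
scene standtop c 576.8 41.1 size 79.0 132.7 ang -7.12 zmed 54.3 1297
scene grip c 536.1 46.4 size 16.3 33.1 ang -8.94 zmed 106.3 121
scene plate c 580.6 38.8 size 180.2 192.5 ang -65.87 zmed 7.2 595
```

```bash
cat > go.py <<'E'
import sys; from h import *
# go.py x y z psi(deg) : target TCP, tool y yaw
x,y,z,psi=map(float,sys.argv[1:5]); o=bot.get_obs(); R=Rot.from_euler("xyz",o["tcp_rot"]).as_matrix()
p=np.degrees(np.arctan2(R[1,1],R[0,1])); d=R.T@(np.array([x,y,z])-o["tool_pos"])/10
print("t",o["time"],"pos",o["tool_pos"].round(1),"psi",p.round(2),"tilt",R[:,0].round(4),"w",o["grip_width"].round(1),"F",o["contact_force"].round(1))
print("shift cm (tool xyz)",d.round(2)," turn",round(-np.radians((psi-p+180)%360-180),3))
E
python3 -m handwheel '[[[0,0,0,-0.105],[0,0,0,-0.105],[0,0,0,-0.105],[0,0,0,-0.105],[0,0,0,-0.105],[0,0,0,-0.105]]]' 1; python3 go.py 576.5 278.7 140 112.1
```

```text
time: 1.3
tool_pos: [129.2, 508.8, 226.7]
tcp_rot: [0.811, 1.571, 1.197]
contact_force: [0.4, -0.2, -0.4]
grip_width: 91.9Traceback (most recent call last):
  File "go.py", line 5, in <module>
    print("t",o["time"],"pos",o["tool_pos"].round(1),"psi",p.round(2),"tilt",R[:,0].round(4),"w",o["grip_width"].round(1),"F",o["contact_force"].round(1))
                                                                                                 ^^^^^^^^^^^^^^^^^^^^^
AttributeError: 'float' object has no attribute 'round'
```

```bash
sed -i 's/o\["grip_width"\].round(1)/round(o["grip_width"],1)/' go.py; python3 go.py 576.5 278.7 140 112.1
```

```text
t 1.3 pos [129.2 508.8 226.7] psi 112.14 tilt [ 0.e+00  1.e-04 -1.e+00] w 91.9 F [ 0.4 -0.2 -0.4]
shift cm (tool xyz) [  8.67 -38.17  32.75]  turn 0.001
```

```bash
python3 -m handwheel '[[[0,-2.4,2.0,0],[0,-2.4,2.0,0],[0,-2.4,2.0,0],[0,-2.4,2.0,0],[0,-2.4,2.0,0],[0,-2.4,2.0,0],[0,-2.4,2.0,0],[0,-2.4,2.0,0]]]' 1; python3 -m handwheel '[[[0.5,-2.4,2.0,0],[1,-2.4,2.0,0],[1,-2.4,2.0,0],[1,-2.4,2.0,0],[1,-2.4,2.0,0],[1,-2.4,2.0,0],[1,-2.4,2.1,0],[1,-2.0,2.1,0]]]' 1;python3 go.py 576.5 278.7 140 112.1; python3 - <<'E'
from meas import *
n="top"; I,D=bot.capture(n); save("top1.png",I)
I,D=bot.capture("scene"); save("sc1.png",I)
E
```

```text
time: 1.97
tool_pos: [350.4, 389.3, 226.9]
tcp_rot: [0.57, 1.57, 0.952]
contact_force: [-0.3, 1.0, 0.0]
grip_width: 91.6
time: 2.63
tool_pos: [571.0, 274.5, 151.2]
tcp_rot: [-1.555, 1.571, -1.174]
contact_force: [0.1, 0.3, 0.4]
grip_width: 91.9
t 2.6333 pos [571.  274.5 151.2] psi 111.8 tilt [ 1.e-04 -1.e-04 -1.e+00] w 91.9 F [0.1 0.3 0.4]
shift cm (tool xyz) [1.12 0.19 0.66]  turn -0.005
```

View pics/sc1.png

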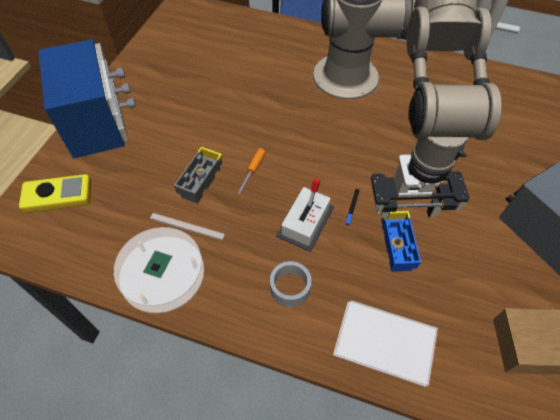

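Scene shows the open gripper above the blue tote (yellow end near px 397,213), marker clear of it. Settle, then descend.

```bash
python3 -m handwheel '[[[0,0,0,0],[0,0,0,0]]]' 1; python3 go.py 576.5 278.7 31 112.1
```

```text
time: 2.9
tool_pos: [568.9, 276.3, 151.8]
tcp_rot: [2.361, 1.57, 2.742]
contact_force: [-0.0, -0.3, 0.3]
grip_width: 91.6
t 2.9 pos [568.9 276.3 151.8] psi 111.85 tilt [-5.e-04  2.e-04 -1.e+00] w 91.6 F [-0.  -0.3  0.3]
shift cm (tool xyz) [12.08 -0.06  0.8 ]  turn -0.004
```

```bash
python3 -m handwheel '[[[1,-0.05,0.8,-0.004],[2,0,0,0],[2,0,0,0],[2,0,0,0],[2,0,0,0],[2,0,0,0],[1,0,0,0],[0,0,0,0]]]' 1; python3 go.py 576.5 278.7 31 112.1
```

```text
time: 3.57
tool_pos: [575.2, 278.7, 29.2]
tcp_rot: [3.05, 1.566, -2.847]
contact_force: [-0.7, -0.5, -0.3]
grip_width: 91.7
t 3.5667 pos [575.2 278.7  29.2] psi 112.14 tilt [-0.0042 -0.0013 -1.    ] w 91.7 F [-0.7 -0.5 -0.3]
shift cm (tool xyz) [-0.18 -0.05  0.11]  turn 0.001
```

```bash
python3 -m handwheel '[[[0,0,0,0],[0,0,0,0],[0,0,0,0],[0,0,0,0],[0,0,0,0],[0,0,0,0],[0,0,0,0],[0,0,0,0]]]' 0; python3 go.py 576.5 278.7 31 112.1;  python3 -m handwheel '[[[-0.5,0,0,0],[-1,0,0,0],[-1.5,0,0,0],[-1.5,0,0,0],[-0.5,0,0,0],[0,0,0,0],[0,0,0,0]]]' 0; python3 go.py 576.5 278.7 31 112.1; python3 - <<'E'
from meas import *
for n in ("top","scene"):
  I,D=bot.capture(n); save(n+"2.png",I); P=cloud(n,D); rect(n,P,(552,-265),100,50,70,"low")
  h,w=I.shape[:2]
  c=(w2px(n,[[576,279,80]])[0]).astype(int); cr=I[max(0,c[1]-90):c[1]+90,max(0,c[0]-110):c[0]+110]; save(n+"2c.png",cv2.resize(cr,None,fx=3,fy=3))
E
```

```text
time: 4.23
tool_pos: [577.5, 278.8, 32.7]
tcp_rot: [0.165, 1.569, 0.55]
contact_force: [-0.1, 1.9, 6.1]
grip_width: 61.9
t 4.2333 pos [577.5 278.8  32.7] psi 112.07 tilt [ 1.4e-03  8.0e-04 -1.0e+00] w 61.9 F [-0.1  1.9  6.1]
shift cm (tool xyz) [ 0.17  0.03 -0.1 ]  turn -0.001
time: 4.82
tool_pos: [577.0, 278.3, 81.6]
tcp_rot: [2.961, 1.571, -2.937]
contact_force: [0.3, 0.2, -2.4]
grip_width: 61.6
t 4.8167 pos [577.  278.3  81.6] psi 112.07 tilt [-1.e-04 -0.e+00 -1.e+00] w 61.6 F [ 0.3  0.2 -2.4]
shift cm (tool xyz) [ 5.06  0.05 -0.03]  turn -0.001
top low c 552.5 -265.6 size 63.9 142.6 ang -5.23 zmed 59.4 608
scene low c 550.7 -264.7 size 65.5 145.7 ang -5.07 zmed 57.3 459
```

View pics/scene2c.png

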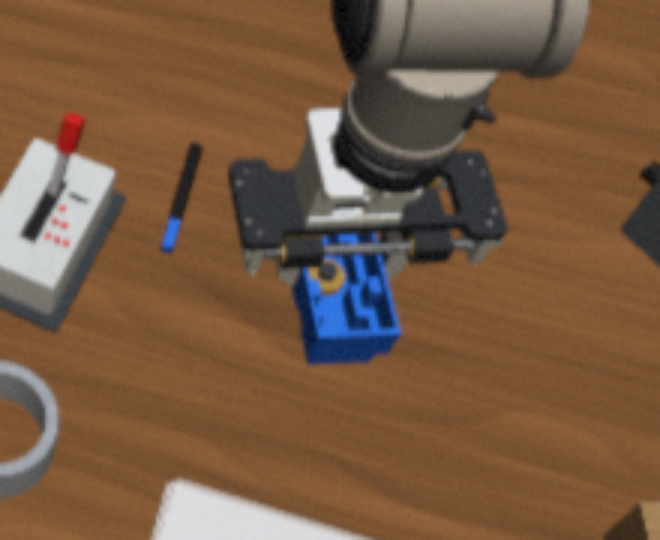

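```bash
python3 -m handwheel '[[[-1,0,0,0.06],[-2,0,0,0.12],[-2,0,0,0.12],[-2,0,0,0.12],[-2,0,0,0.12],[-2,0,0,0.12],[-1,0,0,0.12],[0,0,0,0.12]]]' 0; python3 -m handwheel '[[[0,0,0,0.12],[0,0,0,0.12],[0,0,0,0.12],[0,0,0,0.12],[0,0,0,0.12],[0,0,0,0.12],[0,0,0,0.12],[0,0,0,0.12]]]' 0; python3 -m handwheel '[[[0,0,0,0.12],[0,0,0,0.12],[0,0,0,0.12],[0,0,0,0.12],[0,0,0,0.12],[0,0,0,0.12],[0,0,0,0.12],[0,0,0,0.12]]]' 0; python3 -m handwheel '[[[0,0,0,0.12],[0,0,0,0.12],[0,0,0,0.12],[0,0,0,0.12],[0,0,0,0.12],[0,0,0,0.06],[0,0,0,0],[0,0,0,0]]]' 0; python3 go.py 552 -265.2 200 -95
```

```text
time: 5.58
tool_pos: [578.0, 278.8, 203.9]
tcp_rot: [0.863, 1.567, 0.342]
contact_force: [-1.0, -0.4, -2.1]
grip_width: 62.1
time: 6.25
tool_pos: [576.7, 278.3, 200.4]
tcp_rot: [-1.338, 1.568, -2.819]
contact_force: [-0.2, -0.3, -1.7]
grip_width: 61.6
time: 6.92
tool_pos: [576.7, 278.3, 200.4]
tcp_rot: [-0.384, 1.569, -2.824]
contact_force: [-0.1, 0.1, -1.9]
grip_width: 61.7
time: 7.58
tool_pos: [576.8, 278.3, 200.7]
tcp_rot: [0.252, 1.569, -2.841]
contact_force: [-0.9, -0.2, -1.4]
grip_width: 61.5
t 7.5833 pos [576.8 278.3 200.7] psi -87.2 tilt [-1.6e-03 -5.0e-04 -1.0e+00] w 61.5 F [-0.9 -0.2 -1.4]
shift cm (tool xyz) [ 0.11 54.16  5.14]  turn 0.136
```

```bash
python3 -m handwheel '[[[0,1,0,0],[0,2,0,0],[0,3,0.3,0],[0,3,0.3,0],[0,3,0.3,0],[0,3,0.3,0],[0,3,0.3,0],[0,3,0.3,0]]]' 0; python3 -m handwheel '[[[0,3,0.3,0],[0,3,0.3,0],[0,3,0.3,0],[0,3,0.3,0],[0,3,0.3,0],[0,3,0.3,0],[0,3,0.3,0],[0,3,0.3,0]]]' 0;  python3 -m handwheel '[[[0,3,0.3,0],[0,2,0.3,0],[0,1.5,0.3,0],[0,1,0,0],[0,0.5,0,0.07],[0,0,0,0.066],[0,0,0,0],[0,0,0,0]]]' 0; python3 go.py 552 -265.2 200 -95;python3 - <<'E'
from meas import *
for n in ("top","scene"):
  I,D=bot.capture(n); save(n+"3.png",I); P=cloud(n,D); rect(n,P,(552,-265),130,205,235,"up"); rect(n,P,(552,-265),100,40,63,"low")
E
```

```text
time: 8.25
tool_pos: [568.4, 65.7, 201.7]
tcp_rot: [1.099, 1.571, -1.994]
contact_force: [0.4, 0.5, -2.3]
grip_width: 61.9
time: 8.92
tool_pos: [555.4, -175.0, 201.7]
tcp_rot: [0.279, 1.571, -2.815]
contact_force: [0.3, -0.3, -2.3]
grip_width: 61.9
time: 9.58
tool_pos: [551.0, -252.8, 201.7]
tcp_rot: [-1.18, 1.57, 1.875]
contact_force: [-0.2, -0.2, -2.5]
grip_width: 62.1
t 9.5833 pos [ 551.  -252.8  201.7] psi -94.94 tilt [-2.e-04  5.e-04 -1.e+00] w 62.1 F [-0.2 -0.2 -2.5]
shift cm (tool xyz) [ 0.16  1.23 -0.21]  turn 0.001
top up c 551.7 -254.1 size 63.8 142.9 ang -5.11 zmed 227.4 664
top low c 503.5 -245.8 size 32.9 41.2 ang -4.08 zmed 56.1 119
scene up c 569.5 -258.1 size 94.5 116.1 ang -21.27 zmed 221.4 716
scene low c 550.0 -264.3 size 65.8 147.1 ang -4.45 zmed 52.6 662
```

View pics/scene3.png

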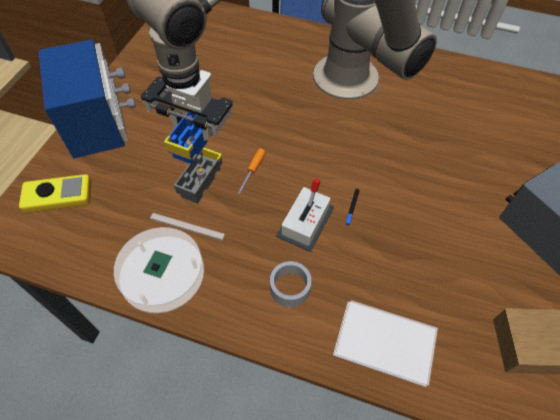

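View pics/top3.png

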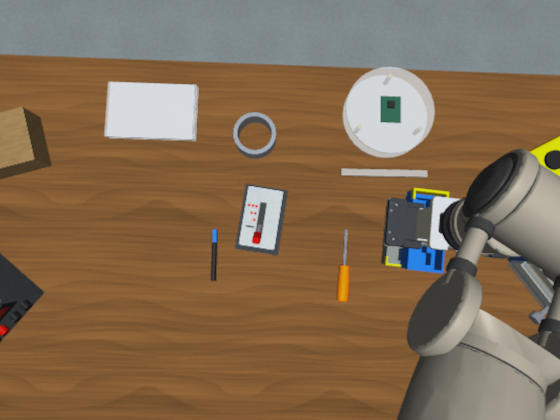

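Both views show the blue tote held level, yellow end now at far (+x) side (scene px 185,145; top px 430,191), just off the grey tote. Centre and descend partway.

```bash
python3 -m handwheel '[[[1,0.6,0,0],[2,0.6,0,0],[2,0,0,0],[2,0,0,0],[1.2,0,0,0],[1,0,0,0],[0,0,0,0],[0,0,0,0]]]' 0; python3 go.py 551.5 -264.7 86 -95;python3 - <<'E'
from meas import *
for n in ("top","scene"):
  I,D=bot.capture(n); save(n+"4.png",I); P=cloud(n,D); rect(n,P,(552,-265),130,118,135,"up"); rect(n,P,(552,-265),100,40,63,"low")
  c=(w2px(n,[[552,-265,80]])[0]).astype(int); cr=I[max(0,c[1]-65):c[1]+65,max(0,c[0]-80):c[0]+80]; save(n+"4c.png",cv2.resize(cr,None,fx=4,fy=4))
E
```

```text
time: 10.35
tool_pos: [549.8, -265.3, 109.3]
tcp_rot: [-0.542, 1.57, 2.511]
contact_force: [0.1, 0.9, -0.4]
grip_width: 61.9
t 10.35 pos [ 549.8 -265.3  109.3] psi -95.08 tilt [-6.e-04  5.e-04 -1.e+00] w 61.9 F [ 0.1  0.9 -0.4]
shift cm (tool xyz) [ 2.33 -0.07 -0.16]  turn -0.001
top up c 550.8 -266.1 size 61.7 141.1 ang -5.24 zmed 127.1 197
top low c 554.6 -241.4 size 17.3 142.3 ang -6.02 zmed 55.1 138
scene up c 573.5 -273.8 size 93.9 103.1 ang -19.37 zmed 127.8 341
scene low c 552.3 -264.8 size 65.9 144.7 ang -4.08 zmed 53.0 363
```

View pics/scene4c.png

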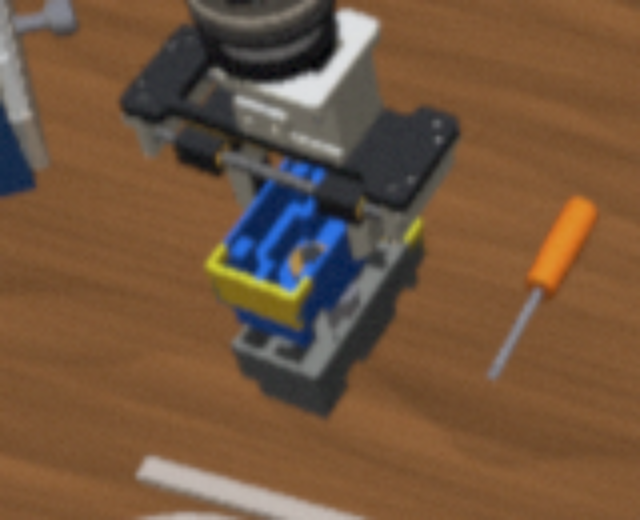

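View pics/top4c.png

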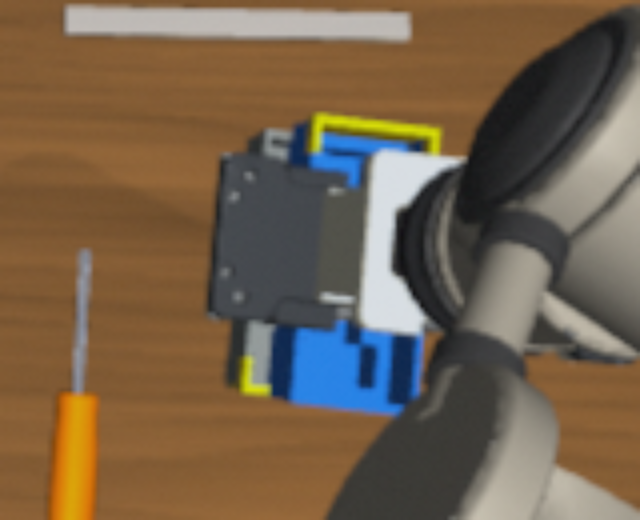

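```bash
python3 -m handwheel '[[[0,-0.07,-0.16,0],[0.4,0,0,0],[0.4,0,0,0],[0.3,0,0,0],[0.3,0,0,0],[0.2,0,0,0],[0,0,0,0],[0,0,0,0]]]' 0; python3 go.py 551.5 -264.7 85 -95; 
```

```text
time: 11.12
tool_pos: [551.5, -264.7, 93.5]
tcp_rot: [-0.682, 1.57, 2.37]
contact_force: [-0.1, 0.2, -2.1]
grip_width: 61.9
t 11.1167 pos [ 551.5 -264.7   93.5] psi -95.11 tilt [-3.e-04  3.e-04 -1.e+00] w 61.9 F [-0.1  0.2 -2.1]
shift cm (tool xyz) [ 0.85 -0.   -0.  ]  turn -0.002
```

Underside is about at the mouth rim now. Inch down, watching force.

```bash
python3 -m handwheel '[[[0.1,0,0,0],[0.1,0,0,0],[0.1,0,0,0],[0,0,0,0]]]' 0; python3 -m handwheel '[[[0.1,0,0,0],[0.1,0,0,0],[0.1,0,0,0],[0,0,0,0]]]' 0; 
```

```text
time: 11.45
tool_pos: [551.5, -264.7, 90.5]
tcp_rot: [-0.778, 1.57, 2.274]
contact_force: [-0.1, 0.7, -2.2]
grip_width: 62.0
time: 11.78
tool_pos: [551.5, -264.7, 87.5]
tcp_rot: [-0.732, 1.57, 2.32]
contact_force: [0.0, 0.7, -2.5]
grip_width: 61.9
```

```bash
python3 -m handwheel '[[[0.1,0,0,0],[0.1,0,0,0],[0,0,0,0]]]' 0; python3 -m handwheel '[[[0.1,0,0,0],[0,0,0,0]]]' 0; 
```

```text
time: 12.03
tool_pos: [551.5, -264.7, 85.5]
tcp_rot: [-0.69, 1.57, 2.363]
contact_force: [0.5, 0.2, -2.2]
grip_width: 61.7
time: 12.2
tool_pos: [551.7, -264.8, 84.8]
tcp_rot: [3.002, 1.571, -0.229]
contact_force: [-0.4, 0.2, -1.4]
grip_width: 61.7
```

```bash
python3 -m handwheel '[[[0.1,0,0,0],[0,0,0,0]]]' 0;  python3 - <<'E'
from meas import *
for n in ("top","scene"):
  I,D=bot.capture(n); P=cloud(n,D); rect(n,P,(552,-265),130,93,120,"up"); rect(n,P,(552,-265),100,40,63,"low")
  c=(w2px(n,[[552,-265,80]])[0]).astype(int); cr=I[max(0,c[1]-65):c[1]+65,max(0,c[0]-80):c[0]+80]; save(n+"5c.png",cv2.resize(cr,None,fx=4,fy=4))
E
```

```text
time: 12.37
tool_pos: [551.8, -264.8, 84.7]
tcp_rot: [2.72, 1.57, -0.51]
contact_force: [-1.8, 1.1, 4.4]
grip_width: 61.7
top up c 552.4 -266.2 size 63.2 142.3 ang -5.13 zmed 111.2 391
top low c 552.5 -261.2 size 54.9 141.4 ang -4.9 zmed 56.1 358
scene up c 576.7 -273.1 size 95.5 100.2 ang -21.35 zmed 105.8 483
scene low c 570.3 -264.2 size 63.1 107.5 ang -6.44 zmed 55.6 408
```

View pics/scene5c.png

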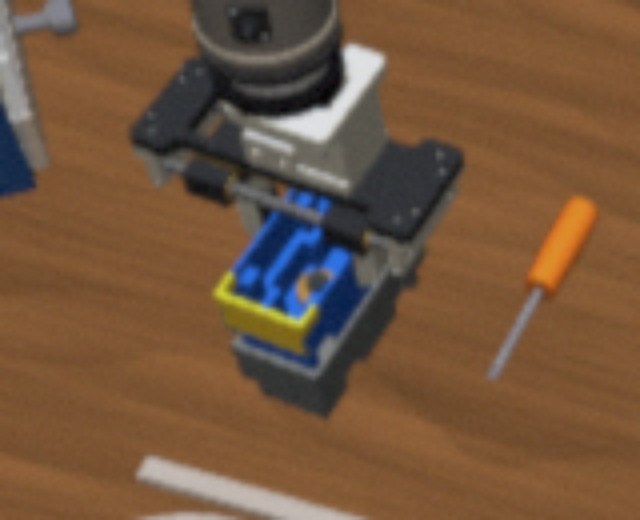

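The foot is inside the mouth (scene crop 275,320), rim top at 111 mm and contact at the expected height. Release and lift.

```bash
python3 -m handwheel '[[[0,0,0,0],[0,0,0,0],[0,0,0,0],[0,0,0,0],[0,0,0,0],[0,0,0,0]]]' 1; python3 -m handwheel '[[[-1,0,0,0],[-2,0,0,0],[-3,0,0,0],[-3,0,0,0],[-3,0,0,0],[-1,0,0,0],[0,0,0,0]]]' 1; python3 go.py 532 46.3 160 -97.3
```

```text
time: 12.97
tool_pos: [551.6, -264.8, 83.6]
tcp_rot: [-1.093, 1.571, 1.96]
contact_force: [0.3, 0.4, 0.6]
grip_width: 91.4
time: 13.55
tool_pos: [552.9, -265.6, 217.6]
tcp_rot: [2.675, 1.564, -0.556]
contact_force: [0.7, -0.5, -0.4]
grip_width: 91.6
t 13.55 pos [ 552.9 -265.6  217.6] psi -95.11 tilt [ 0.0061 -0.0038 -1.    ] w 91.6 F [ 0.7 -0.5 -0.4]
shift cm (tool xyz) [  5.63 -30.9    4.89]  turn 0.038
```

```bash
python3 -m handwheel '[[[0,-1.5,0.3,0],[0,-3,0.5,0],[0,-3,0.5,0],[0,-3,0.5,0],[0,-3,0.5,0],[0,-3,0.5,0],[0,-3,0.5,0],[0,-3,0.5,0]]]' 0.5; python3 -m handwheel '[[[1,-3,0.5,0],[1,-2.5,0.5,0],[1,-2,0,0.038],[1,-0.5,0,0],[1,0,0,0],[0,0,0,0],[0,0,0,0]]]' 0.5; python3 go.py 532.2 46.3 88 -97.3
python3 - <<'E'
from meas import *
for n in ("top","scene"):
  I,D=bot.capture(n); save(n+"6.png",I);np.savez("cap_%s6.npz"%n,I=I,D=D); P=cloud(n,D); rect(n,P,(552,-265),100,102,122,"up");rect(n,P,(552,-265),100,50,64,"low"); rect(n,P,(577,40),95,49,59,"standtop"); rect(n,P,(532,46),40,80,125,"grip")
for l in("upper_tote","lower_tote"):
  for n in("top","scene"): print(l,n,[(np.round(x["bbox"],0).tolist(),round(x["conf"],2)) for x in bot.find_in(n,l)[:2]])
E
```

```text
time: 14.22
tool_pos: [532.5, -35.7, 211.9]
tcp_rot: [-0.156, 1.568, 2.896]
contact_force: [0.9, 0.6, 0.3]
grip_width: 47.1
time: 14.8
tool_pos: [530.6, 42.2, 162.6]
tcp_rot: [0.191, 1.568, -3.078]
contact_force: [0.9, -0.0, -0.5]
grip_width: 45.9
t 14.8 pos [530.6  42.2 162.6] psi -97.31 tilt [-2.3e-03 -1.0e-04 -1.0e+00] w 45.9 F [ 0.9 -0.  -0.5]
shift cm (tool xyz) [ 7.46 -0.43 -0.12]  turn -0.0
top up c 552.3 -266.3 size 63.8 142.5 ang -4.67 zmed 111.3 713
top low c 552.6 -261.1 size 55.1 141.5 ang -5.04 zmed 56.6 782
top standtop c 636.7 32.6 size 77.1 11.8 ang 83.05 zmed 54.4 155
top grip few 0
scene up c 551.3 -265.5 size 65.3 146.7 ang -5.21 zmed 109.6 493
scene low c 551.5 -264.2 size 64.7 145.4 ang -4.95 zmed 57.6 464
scene standtop c 577.5 41.3 size 78.4 131.7 ang -7.41 zmed 54.3 1306
scene grip c 535.2 46.5 size 16.7 29.8 ang -6.14 zmed 107.9 113
upper_tote top [([388.0, 196.0, 43.0, 76.0], 0.77)]
upper_tote scene [([171.0, 132.0, 47.0, 60.0], 0.63)]
lower_tote top [([381.0, 199.0, 17.0, 64.0], 0.64)]
lower_tote scene [([177.0, 154.0, 44.0, 50.0], 0.68), ([305.0, 179.0, 14.0, 24.0], 0.61)]
```

View pics/scene6.png

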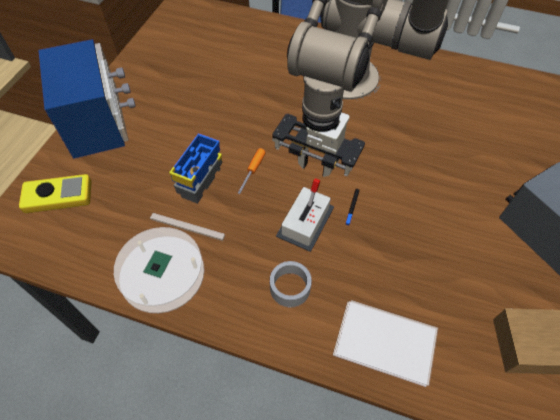

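View pics/top6.png

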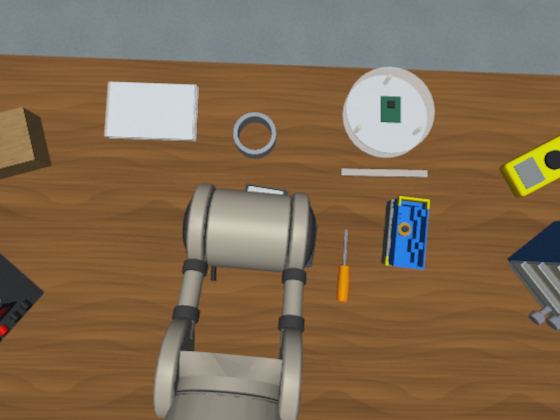

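The stack is level, yellow ends opposed, rim at 111 mm, offsets under 2 mm; the gripper hovers over the red grip (scene 314,186). Descend and pinch.

```bash
python3 -m handwheel '[[[0.5,-0.43,-0.1,0],[1,0,0,0],[1.5,0,0,0],[1.5,0,0,0],[1.5,0,0,0],[1,0,0,0],[0.4,0,0,0],[0,0,0,0]]]' 0.5;python3 -m handwheel '[[[0,0,0,0],[0,0,0,0]]]' 0.5; python3 go.py 532.2 46.3 88 -97.3
python3 - <<'E'
from meas import *
n="scene"
I,D=bot.capture(n); c=(w2px(n,[[552,46,110]])[0]).astype(int); cr=I[max(0,c[1]-65):c[1]+65,max(0,c[0]-80):c[0]+80]; save(n+"7c.png",cv2.resize(cr,None,fx=4,fy=4))
E
```

```text
time: 15.77
tool_pos: [532.0, 47.5, 88.5]
tcp_rot: [0.044, 1.569, 3.059]
contact_force: [0.4, -0.1, -0.0]
grip_width: 46.1
time: 15.93
tool_pos: [533.2, 47.4, 90.4]
tcp_rot: [-3.032, 1.569, -0.017]
contact_force: [-0.0, -0.1, 0.0]
grip_width: 46.0
t 15.9333 pos [533.2  47.4  90.4] psi -97.28 tilt [ 0.0015 -0.     -1.    ] w 46.0 F [-0.  -0.1  0. ]
shift cm (tool xyz) [0.24 0.13 0.09]  turn 0.0
```

View pics/scene7c.png

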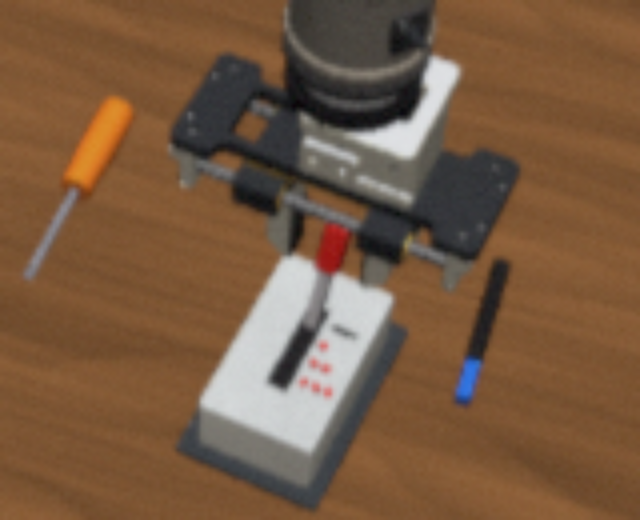

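The grip (crop 333,248) sits between the fingers, lever at the black bar. Trim and close.

```bash
python3 -m handwheel '[[[0.2,0.1,0.1,0],[0,0,0,0],[0,0,0,0],[0,0,0,0],[0,0,0,0],[0,0,0,0],[0,0,0,0],[0,0,0,0]]]' 0; python3 go.py 561.9 42.5 97.5 -97.3
```

```text
time: 16.65
tool_pos: [531.8, 48.0, 87.9]
tcp_rot: [-1.791, 1.568, 1.223]
contact_force: [0.8, 6.9, 0.5]
grip_width: 15.7
t 16.65 pos [531.8  48.   87.9] psi -97.3 tilt [ 8.0e-04  2.2e-03 -1.0e+00] w 15.7 F [0.8 6.9 0.5]
shift cm (tool xyz) [-0.96  0.16 -3.06]  turn -0.0
```

```bash
python3 -m handwheel '[[[-0.22,-0.1,-0.48,0],[-0.19,0,-0.49,0],[-0.17,0,-0.5,0],[-0.14,0,-0.5,0],[-0.12,0,-0.51,0],[-0.09,0,-0.52,0],[0,0,0,0],[0,0,0,0]]]' 0; python3 -m handwheel '[[[0,0,0,0],[0,0,0,0],[0,0,0,0],[0,0,0,0]]]' 0; python3 go.py 561.9 42.5 97.5 -97.3
cat > lev.py <<'E'
from meas import *
import sys
n="scene"
I,D=bot.capture(n); P=cloud(n,D)
c=(w2px(n,[[560,46,100]])[0]).astype(int); cr=I[max(0,c[1]-65):c[1]+65,max(0,c[0]-80):c[0]+80]; save(sys.argv[1],cv2.resize(cr,None,fx=4,fy=4))
m=(I[...,0]>120)&(I[...,1]<60)&(I[...,2]<60)&(P[...,2]>75)&(np.hypot(P[...,0]-560,P[...,1]-42)<70); q=P[m]
a=np.radians(-7.3); s=(q[:,:2]-[577.3,40.6])@[np.cos(a),np.sin(a)]
print("red n",len(q),"median",np.median(q,0).round(1),"theta est",np.round(np.median(np.arctan2(s,q[:,2]-12))+0.45,3))
E
python3 lev.py sc8.png
```

```text
time: 17.32
tool_pos: [562.5, 44.0, 97.0]
tcp_rot: [-2.768, 1.569, 0.246]
contact_force: [3.4, 2.6, -3.4]
grip_width: 15.8
time: 17.65
tool_pos: [562.4, 44.0, 97.0]
tcp_rot: [-2.787, 1.568, 0.227]
contact_force: [5.0, 3.9, -5.6]
grip_width: 15.7
t 17.65 pos [562.4  44.   97. ] psi -97.3 tilt [ 2.5e-03  6.0e-04 -1.0e+00] w 15.7 F [ 5.   3.9 -5.6]
shift cm (tool xyz) [-0.05  0.16  0.03]  turn 0.0
red n 2 median [563.   37.3 130.1] theta est 0.334
```

View pics/sc8.png

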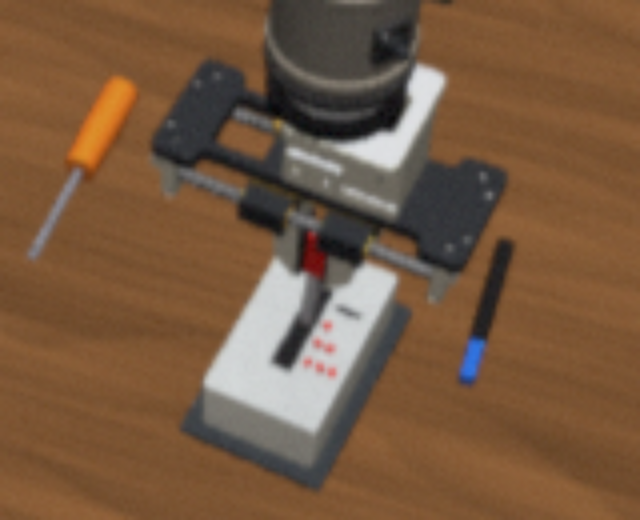

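Pinched grip appears near the one-dot mark; I'll let go so it rests in the notch, and check.

```bash
python3 -m handwheel '[[[0,0,0,0],[0,0,0,0],[0,0,0,0],[0,0,0,0],[0,0,0,0],[0,0,0,0],[0,0,0,0],[0,0,0,0]]]' 0.5; python3 lev.py sc9.png;  python3 go.py 561.9 42.5 97.5 -97.3
```

```text
time: 18.37
tool_pos: [561.4, 43.7, 97.0]
tcp_rot: [-1.171, 1.571, 1.843]
contact_force: [0.7, 0.4, 0.0]
grip_width: 45.7
red n 21 median [564.6  43.9 129.8] theta est 0.337
t 18.4167 pos [561.4  43.7  97. ] psi -97.29 tilt [ 1.e-04  0.e+00 -1.e+00] w 45.7 F [-0.8 -0.5  0.7]
shift cm (tool xyz) [-0.05  0.12 -0.06]  turn 0.0
```

View pics/sc9.png

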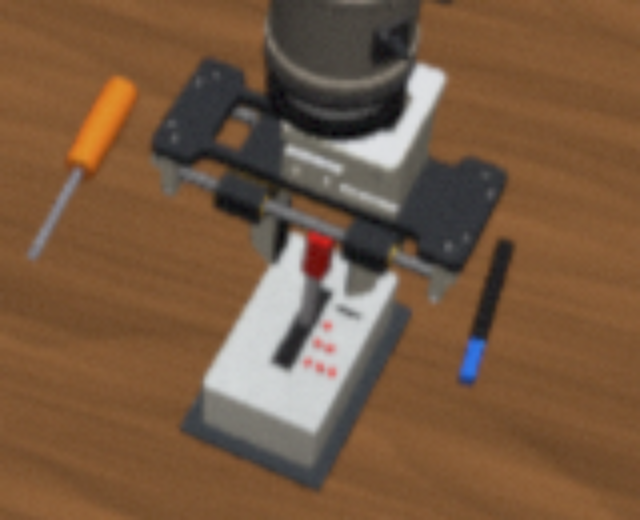

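Free lever sits in the one-dot notch (grip at crop 318,255). Pinch again and move on to two dots.

```bash
python3 -m handwheel '[[[0,0,0,0],[0,0,0,0],[0,0,0,0],[0,0,0,0],[0,0,0,0],[0,0,0,0]]]' 0; python3 -m handwheel '[[[-0.06,0,-0.5,0],[-0.04,0,-0.5,0],[-0.01,0,-0.5,0],[0.01,0,-0.5,0],[0.04,0,-0.5,0],[0.06,0,-0.5,0],[0,0,0,0],[0,0,0,0]]]' 0; python3 go.py 592.9 38.6 97.5 -97.3; python3 lev.py sc10.png
```

```text
time: 18.92
tool_pos: [561.5, 44.2, 97.0]
tcp_rot: [-1.735, 1.57, 1.28]
contact_force: [1.2, 2.7, -0.1]
grip_width: 15.5
time: 19.58
tool_pos: [592.6, 40.2, 96.8]
tcp_rot: [-2.818, 1.568, 0.196]
contact_force: [5.1, 5.2, -4.2]
grip_width: 15.7
t 19.5833 pos [592.6  40.2  96.8] psi -97.3 tilt [ 2.8e-03  5.0e-04 -1.0e+00] w 15.7 F [ 5.1  5.2 -4.2]
shift cm (tool xyz) [-0.07  0.15 -0.05]  turn 0.0
red n 5 median [596.   34.6 129.3] theta est 0.613
```

View pics/sc10.png

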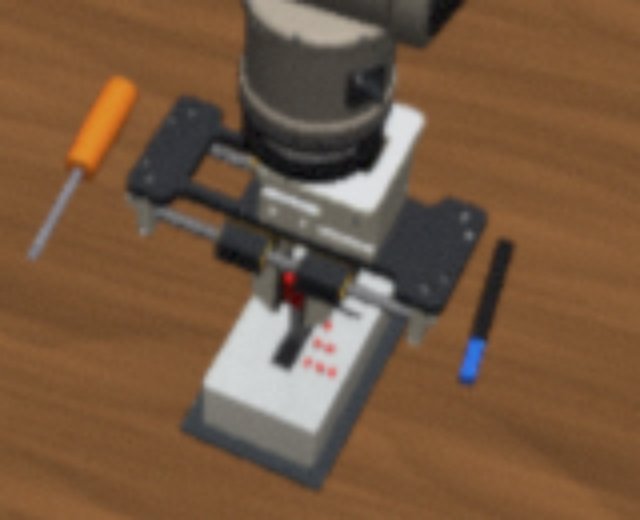

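Moved the same distance again and the grip is at the two-dot position. Release, rise straight up, and check.

```bash
python3 -m handwheel '[[[0,0,0,0],[0,0,0,0],[0,0,0,0],[0,0,0,0],[0,0,0,0],[0,0,0,0]]]' 0.5; python3 -m handwheel '[[[-1,0,0,0],[-2,0,0,0],[-3,0,0,0],[-3,0,0,0],[-2,0,0,0],[-1,0,0,0],[0,0,0,0],[0,0,0,0]]]' 0.5; python3 lev.py sc11.png; python3 - <<'E'
from meas import *
for n in ("top","scene"):
  I,D=bot.capture(n); save(n+"12.png",I); P=cloud(n,D); rect(n,P,(552,-265),100,102,122,"up");rect(n,P,(552,-265),100,50,64,"low")
print(bot.get_obs()["time"],bot.get_obs()["tool_pos"],bot.get_obs()["contact_force"])
E
```

```text
time: 20.13
tool_pos: [591.2, 39.7, 97.1]
tcp_rot: [2.702, 1.571, -0.567]
contact_force: [0.3, -0.7, -0.4]
grip_width: 45.4
time: 20.8
tool_pos: [590.9, 39.9, 216.8]
tcp_rot: [-0.221, 1.571, 2.793]
contact_force: [0.0, -0.5, -0.1]
grip_width: 45.8
red n 21 median [597.9  40.7 129.9] theta est 0.62
top up c 552.5 -266.4 size 63.8 142.7 ang -5.1 zmed 111.4 706
top low c 552.5 -261.1 size 55.0 141.3 ang -4.98 zmed 56.6 784
scene up c 552.1 -265.6 size 65.8 144.8 ang -5.28 zmed 109.3 501
scene low c 551.3 -263.5 size 64.1 146.5 ang -5.03 zmed 57.3 463
20.95 [590.32420237  39.96871926 215.19730061] [-0.26765559 -0.62101199  0.2720023 ]
```

View pics/sc11.png

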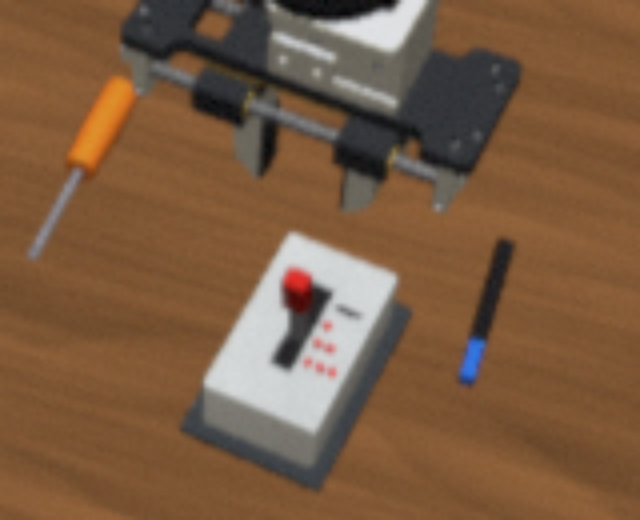

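View pics/scene12.png

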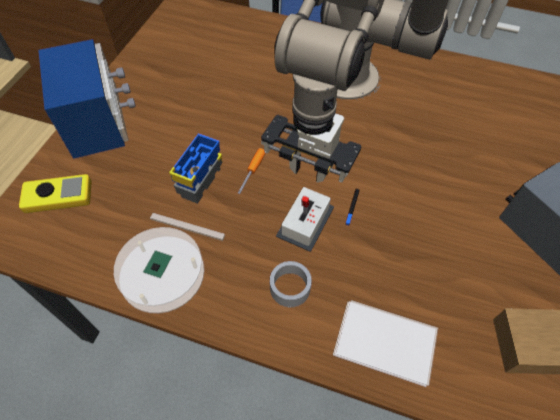

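The lever stands free at about 0.62 rad, which is the two-dot notch. The stack is unchanged and the gripper is clear, so I'm handing in.

```bash
python3 -c "
from plant import bot
print(bot.close_job())"
```

```text
the job is handed in; nothing more can be done
None
```

The blue tote is stacked on the grey tote's ribs with yellow ends opposed, and the lever rests in the two-dot notch. I handed the job in at about 21 s of the 51 s. No verdict is reported.

- **Stack:** I turned the tote 207° and lowered it in millimetre steps until it touched. The last pictures put its rim about 52 mm above the grey tote's rim, with the two centres within about 2 mm and parallel to within about 0.5°. The grey tote's own height was not measured after stacking. The gear was seen in the blue tote after stacking. The motor is now hidden from view, so I could not check it again.
- **Lever:** I moved it one notch at a time and let it rest free in the one-dot notch. Then I moved it the same distance again and released it. The camera read 0.34 rad at one dot and 0.62 rad at two dots, so it reads 0.02 to 0.04 high. The last picture showed the lever free, the gripper about 100 mm above it with no contact force, and the bystanders looking unmoved (by eye, not measured).
- **Disagreements:** The top camera's view of the grey rim after stacking read about 4 mm off in y (55 mm wide instead of 62). The blue tote hides part of that rim, so I relied on the scene camera and the earlier unobstructed view. The network also placed the lever pivot on the blue tote once; I ignored that.

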